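# Fit the tongued tube block into the block heater and clamp it

### The arm

A 6-joint arm with a two-finger parallel gripper is mounted at the origin on a cart in front of the work surface, level with it; the furniture and walls round the work are solid. World frame = base frame: x ahead of the robot, y to its left, z up, the work surface at z = 0. Lengths are in m, angles in rad, forces in N, time in s.
With the tool pointing down it reaches from about 0.25 to 0.775 m from the base axis. Payload 8.9 kg.
Tool frame: the origin (TCP) lies at the very end of the fingers, on their centre line; the grasp point (between the pads) lies 19 mm behind it (manip.pinch_z is the distance from the TCP to the grasp point, in m); z points along the fingers, y is the line along which they close (so a half turn about z gives the same grasp; the last joint's range is limited). The gripper opens to 85 mm and grips with 20 to 120 N. Pads are 22 mm wide; open, the fingers measure 114 mm over their backs; the gripper's body (76 mm by 85 mm) begins 54 mm behind the grasp point. The pads swing forward as they close: fully open they stand 13 mm farther back than shut.
Start: joints at [-1.349, 0.291, -0.153, 1.127, 0, 1.431], TCP at [0.185, -0.491, 0.231] pointing down, gripper open.
Joint ranges: [-2.52, 2.52], [-0.91, 1.74], [-1.3, 1.37], [-1.96, 2.02], [-1.52, 1.47], [-3.14, 3.14]. Speed limits (rad/s): [2.22, 2.22, 2.79, 3.14, 3.14, 3.14].

### API

Orientations are given as a unit quaternion [w, x, y, z].
In Python, from station import manip gives the robot as it stands.
- The arm moves only by the tool arm_command, never from a script. Its argument "steps" is a list of rows, each a list of 7 numbers: the shift along the tool's x, y, z in m, then the turn, a rotation vector about the tool's x, y, z in degrees, then the gripper command: -1 is shut, 1 is fully open, values between are in proportion. A call has 1 to 5 rows; each row shifts and turns the commanded pose from where the row before left it, along the tool's axes as they then stand; what a row does not reach is not made up. A row lasts 1/10 s, in which the tool goes at most 50 mm and 8.59 degrees, less where a joint would pass 70% of its speed; a pose out of reach is approached as far as the arm can. A call is refused whole if a number of a shift passes 0.05 or a number of a turn 8.59, either way. A call with a gripper value outside its range is refused whole. The fingers move at their own pace and stop on an object; the grip force is fixed at half the most. Time passes only in rows, so rows that do not move let the fingers close. It gives the time, the measured TCP pose, the force, the opening and the grip force at its end, in the units of the state.
- manip.get_obs(): the state, without advancing time (a new reading comes with each control period).
- manip.read_camera(name): name is "scene" or "top" or "wrist"; returns a dict with "color" (400x640x3 uint8, red, green, blue), "fx", "fy", "cx", "cy" (pixels), "k1" (the pictures are not rectified: a ray, as slopes to the right and down, at radius r is drawn at 1 + k1 r^2 times it, then the intrinsics apply), "R" (3x3) and "t" (3): a world point X has camera coordinates R X + t. Camera axes: x right, y down, z forward; pixel columns grow to the right and rows downward; lengths in m; the calibration is good to about 2 mm. A picture is of the moment at which its call begins. There is no depth.
- manip.sign_off(): hands the job in; it is judged then, once.
The state is a dict: "t": time; "qpos": joint angles; "joint_velocities": joint speeds; "tau": joint torques, N m; "tcp_pos": TCP position; "tcp_rot": TCP orientation; "wrist_force": force on the tool from outside, world axes, zero at the start; "wrist_torque": the same for the moment, N m; "width": finger opening in m; "grip_force": force on a finger pad.
Only numpy, scipy, OpenCV 4.12 (cv2) and the standard library are available. Lean on these libraries where they do the work, as an engineer would, in place of code of your own. Each camera call takes 0.05 s, during which the arm holds its last target. There are 200 camera calls.

### The job

Fit the metal tube block that has the tongue into the well of the block heater: tilt it, slip its tongue under the heater's overhanging lip, then level it until it sits fully home and let go of it. Then swing the heater's hinged frame down over the block and press it until its catch holds it shut. Leave the block without a tongue and everything else on the counter standing where it is.

Things in the scene. Friction and masses are not known exactly. Their poses are not given: they have to be found in the camera images.
- heater: The block heater, a low grey box fixed to the counter. Origin under the middle of its well, at counter height; x points along the well to the lip end, z up. Well: x -67 to +67, y -43 to +43 mm, floor at z = 14, walls 10 mm thick, tops at z = 36. At -x the box goes on to x = -104 (top z = 36); the end wall at +x to +79. A control strip 30 mm high runs along the +y side, out to y = +76 mm.
- heater_lip (a point): Middle of the lower edge of the aluminium lip that overhangs the well's +x end over its whole width: heater x = +53, z = 31 mm. Underside z = 31, top z = 38; the lip reaches 14 mm out from the end wall (x = +67), so the open mouth is 120 mm long and the 130 mm block cannot drop straight in. Axes as the heater's.
- frame_hinge (a point): Middle of the retaining frame's hinge line, at heater x = -92, z = 47 mm; the line runs along heater y. Axes as the heater's.
- frame (a joint): Hinge of the steel retaining frame, rad: 0 = shut, flat over the block (underside at z = 44 mm); grows as it opens up and back, away from the lip; 1.57 upright; stop 2.05. Starts at 1.7 to 1.95. Stiff: stays where it is left, takes about 3 N at its end bar to swing; in the last 0.1 rad it snaps past a spring catch on the +y wall (about 6 N on the bar), which holds it. Shuts only over a level block.
- frame_bar (a point): Middle of the frame's end bar, where it is pressed, 122 mm from the hinge line. The frame is 6 mm thick, 80 mm wide, 130 mm long; a window 48 mm wide, from 20 to 112 mm from the hinge, goes over the block's rib; the bar is 18 mm wide. x points away from the hinge, z up when shut.
- block_handle (a point): Centre of the grip rib of the tongued aluminium block (about 350 g), near its centre of mass. Rib: 40 mm along x, 14 mm thick along y, 36 mm high. x points to the tongue, z up. Block top face 18 mm below this point, underside 46 mm below; 80 mm wide; body x -56 to +48, tongue x +48 to +74 mm from here. Seated, this point is at heater x = -11 to -7, y = 0, z = 60 mm.
- block_tongue (a point): Middle of the front edge of the block's tongue, half-way up it (4 mm above the block's underside). The tongue is 26 mm long, 80 mm wide, 8 mm thick, flush with the block's underside. Axes as the block's.
- plain_handle (a point): Centre of the grip rib of the other aluminium block, which has no tongue and many small holes: 104x80 mm, 28 thick, same rib, 46 mm above its underside. It does not belong in this heater.
- spirit_bottle: Bystander: tall white reagent bottle, 64 mm across, 150 high. Origin at the centre of its underside.
- stain_bottle: Bystander: dark reagent bottle, 38 mm across, 98 high. Origin at the centre of its underside.
- sample_cup_1: Bystander: sample cup with screw lid, 48 mm across, 66 high. Origin at the centre of its underside.
- sample_cup_2: Bystander: second sample cup, the same size, 48 mm across, 66 high. Origin at the centre of its underside.
- jar_1: Bystander: small jar with white cap, 36 mm across, 79 high. Origin at the centre of its underside.
- black_jar: Bystander: wide black bottle, 53 mm across, 98 high. Origin at the centre of its underside.
- swab_carton: Bystander: carton, 60x75 mm, 75 high. Origin at the centre of its underside.
- slide_box_1: Bystander: open carton of slides, 58x82 mm, 38 high. Origin at the centre of its underside.
- block: The tongued block itself (see its grip rib): origin at the middle of its underside, 46 mm below and 9 mm towards the tongue from the rib's centre; same axes.

How it is judged:
By the outcome, as a careful person would: the job done as asked, in the order asked, and still so for the second after the job is handed in, with the robot touching nothing.
It also fails if it takes over 61 s, if anything falls off the work surface, if the arm or the gripper's body presses on something with over 40 N, if the wrist force passes 120 N, or if a joint passes its speed limit or range.

## Working session

There is one attempt and no reset: what is moved stays moved. The work goes in short steps, Python scripts to look and compute and a tool call to move; the robot and the scene stay as the last step left them, time stands still between calls to the robot, and variables do not carry over. Pictures are saved under pics/ and viewed, at most 12 in all, crops included, and the job is handed in when it is done.

Besides the shell and the picture viewer there is one more tool, called after ">>>" as name([rows], argument=value, ...), one row to a line, values as JSON. arm_command: Moves the arm, as the interface text tells. Its arguments: {"type":"object","properties":{"steps":{"type":"array","items":{"type":"array","items":{"type":"number"}}}},"required":["steps"]}

```bash
mkdir -p pics; ls
cat > h.py <<'E'
import numpy as np, cv2
from station import manip
from scipy.spatial.transform import Rotation as Rn
def cam(n):
    return manip.read_camera(n)
def ray(c,u,v):
    x=(u-c['cx'])/c['fx'];y=(v-c['cy'])/c['fy'];a,b=x,y
    for _ in range(30):
        s=1+c['k1']*(a*a+b*b);a,b=x/s,y/s
    R=np.array(c['R']);t=np.array(c['t'])
    return -R.T@t, R.T@np.array([a,b,1.])
def atz(c,u,v,z):
    o,d=ray(c,u,v);return o+d*(z-o[2])/d[2]
def proj(c,X):
    p=np.array(c['R'])@np.array(X)+np.array(c['t']);a,b=p[:2]/p[2];s=1+c['k1']*(a*a+b*b)
    return np.array([c['fx']*a*s+c['cx'],c['fy']*b*s+c['cy']])
def save(c,n,crop=None,k=1):
    im=c['color'][:,:,::-1]
    if crop: x0,y0,x1,y1=crop; im=im[y0:y1,x0:x1]
    cv2.imwrite('pics/'+n,cv2.resize(im,None,fx=k,fy=k,interpolation=cv2.INTER_CUBIC))
E
python3 - <<'E'
from h import *
import pickle
for n in ['top','scene','wrist']:
    c=cam(n);pickle.dump(c,open(n+'0.pkl','wb'));print(n,c['fx'],c['cx'],c['cy'],c['k1'],np.round(ray(c,320,200),3).tolist())
    save(c,n+'0.png',k=1.25)
print(manip.get_obs()['tcp_rot'])
E
```

```text
pics
top 387.50937610972727 318.22284082874813 200.24703642034265 -0.009709240789166443 [[0.466, 0.03, 1.121], [0.076, -0.019, -0.997]]
scene 492.1430879976037 325.53728234235933 193.28905334988167 -0.14172241020142537 [[-0.121, 0.79, 1.235], [0.425, -0.487, -0.763]]
wrist 305.09078940780114 318.4729440803404 197.4681571887741 -0.037872119035637 [[0.257, -0.464, 0.374], [-0.284, -0.111, -0.952]]
[-5.12257265e-04  9.83772944e-01  1.79417203e-01 -1.40219016e-05]
```

View pics/top0.png

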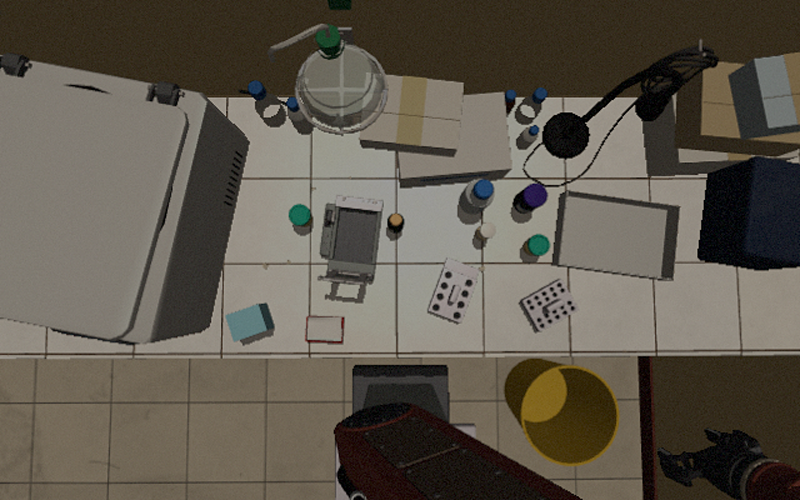

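View pics/scene0.png

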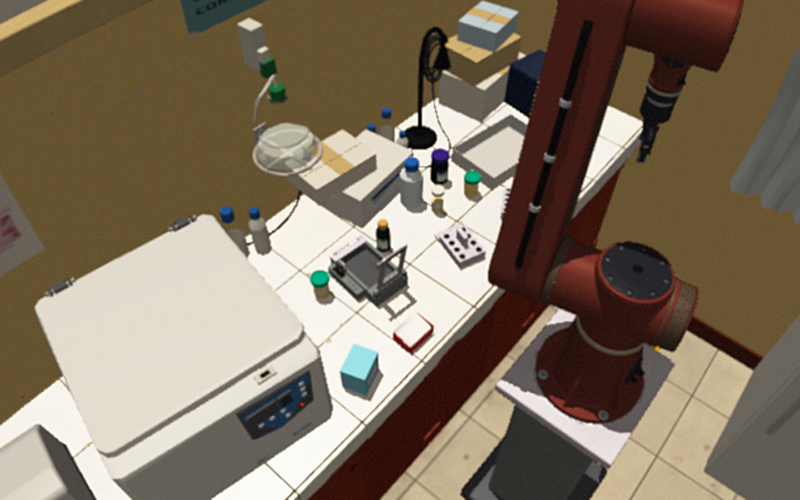

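The top view shows the heater at about (352,238), with the lip end up and the frame open towards the robot. The tongued block (large holes) is at about (455,290), with its tongue probably at the upper end, and the plain block is at (549,305). I'll zoom in.

Run:
```python
from h import *
import pickle
c=pickle.load(open('top0.pkl','rb'));save(c,'topc.png',(240,140,400,270),5)
```

```text
(no output)
```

View pics/topc.png

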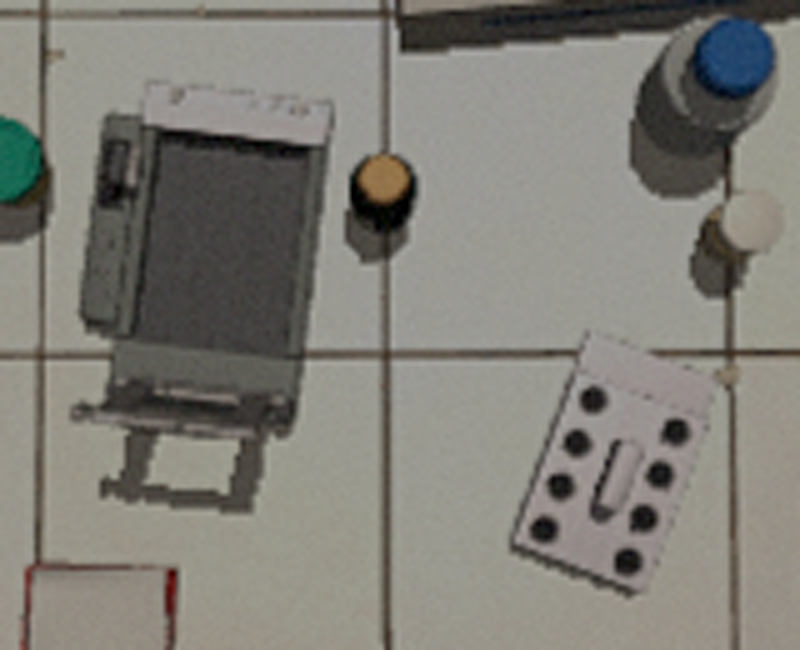

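The crop shows the heater's lip top corners at about (145,82) and (332,100), the box's rear right corner near (297,400), and the block's tongue at its upper end, (587,332) to (715,380). The stain bottle stands close to the heater's -y side.

Run:
```python
from h import *
import pickle
from scipy.optimize import least_squares
c=pickle.load(open('top0.pkl','rb'))
P=lambda u,v:np.array([240+u/5,140+v/5])
def fit(obj,px,x0):
    f=lambda p:np.concatenate([proj(c,[p[0]+np.cos(p[2])*o[0]-np.sin(p[2])*o[1],p[1]+np.sin(p[2])*o[0]+np.cos(p[2])*o[1],o[2]])-P(*q) for o,q in zip(np.array(obj)/1000,px)])
    r=least_squares(f,x0,loss='soft_l1');print(np.round(r.x,4),np.degrees(r.x[2]).round(2),np.round(r.fun,1));return r.x
b=fit([[53,53,38],[79,-53,38],[53,-53,38],[79,53,38],[-67,43,36],[-67,-43,36]],[(145,125),(332,100),(328,145),(145,82),(133,338),(303,357)],[.5,.1,0])
# block frame: rib centre origin
k=fit([[74,40,8],[74,-40,8],[-56,40,28],[-56,-40,28],[20,0,64],[-20,0,64]],[(587,332),(715,380),(512,545),(638,590),(633,443),(605,512)],[.4,-.1,0])
for n,u,v,z in [('stain',383,180,.098),('spirit',735,57,.15),('jar',752,221,.079),('cup',-0,160,.066),('barL',100,488,0),('barR',250,505,0)]: print(n,atz(c,*P(u,v),z).round(3))
H=Rn.from_euler('z',b[2]); print('seat handle',(H.apply([-.009,0,0])+[b[0],b[1],.06]).round(4),'hinge',(H.apply([-.092,0,0])+[b[0],b[1],0.047]).round(4))
```

```text
[ 0.5886  0.1075 -0.0986] -5.65 [-0.6  0.3  0.3 -0.1  0.2 -0.   0.3 -0.2  0.9  0.4 -2.5 -0.4]
[ 0.4495 -0.1085 -0.3707] -21.24 [-0.2 -0.4  0.2  0.  -0.7 -0.2  0.8  1.1 -0.3 -0.1  0.2 -0.1]
stain [0.608 0.02  0.098]
spirit [ 0.664 -0.159  0.15 ]
jar [ 0.588 -0.181  0.079]
cup [0.624 0.229 0.066]
barL [0.443 0.182 0.   ]
barR [0.433 0.096 0.   ]
seat handle [0.5797 0.1084 0.06  ] hinge [0.4971 0.1165 0.047 ]
```

>>> arm_command([
  [0,0,0,0,0,-8.5,1],
  [0,0,0,0,0,-8.5,1],
])

```text
t: 0.35
tcp_pos: [0.1853, -0.491, 0.231]
tcp_rot: [-0.0, 0.946, 0.326, 0.0]
wrist_force: [0.1, 0.4, -0.2]
width: 0.0853
grip_force: 0.0
```

```bash
cat >> h.py <<'E'
HEAT=np.array([.5886,.1075,-.0986])
def tgt(x,y,z,yaw,tilt=0,back=True):
    """tool pose: yaw deg of block x; tilt = tongue-down deg about block y; back: tool x = -block x"""
    B=Rn.from_euler('z',yaw,degrees=True)*Rn.from_euler('y',tilt,degrees=True)
    M=np.array([[-1,0,0],[0,1,0],[0,0,-1]]) if back else np.array([[1,0,0],[0,-1,0],[0,0,-1]])
    return np.array([x,y,z]),B*Rn.from_matrix(M)
def cur():
    o=manip.get_obs();q=np.array(o['tcp_rot']);return np.array(o['tcp_pos']),Rn.from_quat(q[[1,2,3,0]]),o
def plan(T,start=None,show=True):
    p,R=start if start else cur()[:2]
    dt=R.inv().apply(T[0]-p);w=(R.inv()*T[1]).as_rotvec(degrees=True)
    if show: print('shift',dt.round(4),'turn',w.round(2))
    return dt,w
E
python3 - <<'E'
from h import *
p,R,o=cur();print(p,R.as_matrix().round(3).tolist(),np.round(o['qpos'],3),o['t'],o['width'])
plan(tgt(.4495,-.1085,.15,-21.2));plan(tgt(.4495,-.1085,.15,-21.2,back=False))
E
```

```text
[ 0.18529109 -0.49102493  0.23104074] [[0.788, 0.616, -0.0], [0.616, -0.788, 0.001], [0.0, -0.001, -1.0]] [-1.349  0.291 -0.154  1.127 -0.     1.129] 0.35 0.08529083113403532
shift [ 0.4437 -0.1387  0.0812] turn [-0.000e+00 -4.000e-02 -1.208e+02]
shift [ 0.4437 -0.1387  0.0812] turn [-4.00e-02  0.00e+00  5.92e+01]
```

>>> arm_command([
  [0.0444,-0.0139,0.004,0,0,0,1],
  [0.0444,-0.0139,0.004,0,0,0,1],
  [0.0444,-0.0139,0.004,0,0,0,1],
  [0.0444,-0.0139,0.004,0,0,0,1],
  [0.0444,-0.0139,0.004,0,0,0,1],
])

```text
t: 0.85
tcp_pos: [0.3192, -0.2988, 0.2111]
tcp_rot: [0.0, 0.947, 0.323, 0.0]
wrist_force: [1.0, 0.4, 0.3]
width: 0.0854
grip_force: 0.0
```

>>> arm_command([
  [0.0444,-0.0139,0.004,0,0,0,1],
  [0.0444,-0.0139,0.004,0,0,0,1],
  [0.0444,-0.0139,0.004,0,0,0,1],
  [0.0444,-0.0139,0.004,0,0,0,1],
  [0.0444,-0.0139,0.004,0,0,0,1],
])

```text
t: 1.35
tcp_pos: [0.4526, -0.108, 0.1912]
tcp_rot: [0.0, 0.946, 0.323, 0.0]
wrist_force: [0.7, -0.2, -0.2]
width: 0.0854
grip_force: 0.0
```

>>> arm_command([
  [0,0,0,0,0,-8.5,1],
  [0,0,0,0,0,-8.5,1],
  [0,0,0,0,0,-8.5,1],
  [0,0,0,0,0,-8.5,1],
  [0,0,0,0,0,-8.5,1],
])

```text
t: 1.85
tcp_pos: [0.4517, -0.1097, 0.1911]
tcp_rot: [-0.0, 0.763, 0.646, -0.0]
wrist_force: [0.3, -0.7, 0.0]
width: 0.0856
grip_force: 0.0
```

>>> arm_command([
  [0,0,0,0,0,-8.5,1],
  [0,0,0,0,0,-8.5,1],
  [0,0,0,0,0,-8.5,1],
  [0,0,0,0,0,-8.5,1],
  [0,0,0,0,0,-8.5,1],
])

```text
t: 2.35
tcp_pos: [0.4516, -0.1098, 0.1911]
tcp_rot: [-0.0, 0.477, 0.879, -0.0]
wrist_force: [-0.5, 0.4, -0.7]
width: 0.0856
grip_force: 0.0
```

>>> arm_command([
  [0,0,0,0,0,-8.5,1],
  [0,0,0,0,0,-8.5,1],
  [0,0,0,0,0,-8.5,1],
  [0,0,0,0,0,-8.5,1],
  [0,0,0,0,0,0,1],
])

```text
t: 2.85
tcp_pos: [0.4517, -0.1097, 0.1912]
tcp_rot: [-0.0, 0.201, 0.98, 0.0]
wrist_force: [-1.3, 0.3, -0.4]
width: 0.0856
grip_force: 0.0
```

Run:
```python
from h import *
import pickle
plan(tgt(.4495,-.1085,.15,-21.2))
c=cam('wrist');pickle.dump(c,open('w1.pkl','wb'));save(c,'w1.png',k=1.25)
# predicted pixels
H=Rn.from_euler('z',-21.2,degrees=True)
for q in [[20,0,64],[-20,0,64],[74,40,8],[74,-40,8],[-56,40,28],[-56,-40,28]]:
    print(q,(proj(c,H.apply(np.array(q)/1000)+[.4495,-.1085,0])*1.25).round(0))
```

```text
shift [0.0025 0.0003 0.0412] turn [-0.   -0.02 -2.  ]
[20, 0, 64] [398. 258.]
[-20, 0, 64] [396. 205.]
[74, 40, 8] [443. 292.]
[74, -40, 8] [358. 294.]
[-56, 40, 28] [446. 149.]
[-56, -40, 28] [344. 153.]
```

View pics/w1.png

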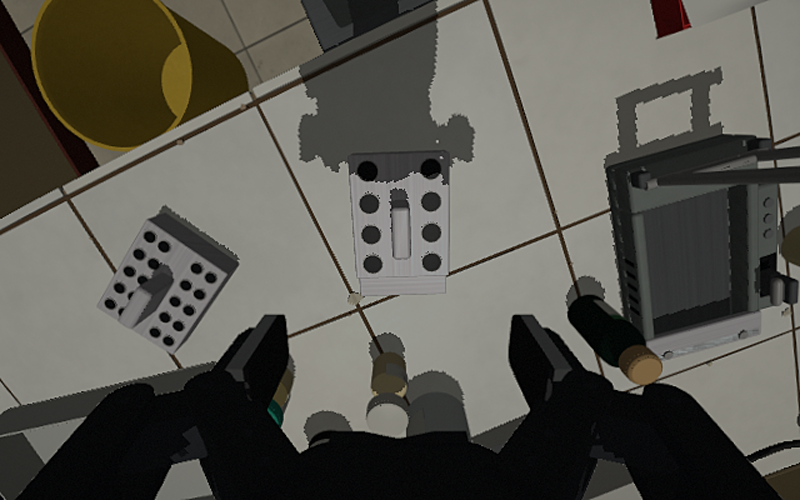

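The wrist view shows the rib's top running from about (401,259) to (400,207). The tongue's corners are at (446,293) and (361,295), and the block's rear corners are at (449,152) and (349,154). Predictions are within about 3 px.

```bash
cat >> h.py <<'E'
def fit(c,obj,px,x0):
    from scipy.optimize import least_squares
    f=lambda p:np.concatenate([proj(c,[p[0]+np.cos(p[2])*o[0]-np.sin(p[2])*o[1],p[1]+np.sin(p[2])*o[0]+np.cos(p[2])*o[1],o[2]])-np.array(q) for o,q in zip(np.array(obj)/1000,px)])
    r=least_squares(f,x0,loss='soft_l1');print(np.round(r.x,4),np.degrees(r.x[2]).round(2),np.round(r.fun,1));return r.x
E
python3 - <<'E'
from h import *
import pickle
c=pickle.load(open('w1.pkl','rb'))
k=fit(c,[[74,40,8],[74,-40,8],[-56,40,28],[-56,-40,28],[20,0,64],[-20,0,64]],np.array([(446,293),(361,295),(449,152),(349,154),(401,259),(400,207)])/1.25,[.45,-.11,-.37])
plan(tgt(k[0],k[1],.032,np.degrees(k[2])))
E
```

```text
[ 0.4519 -0.1065 -0.3756] -21.52 [-0.2  0.1 -0.7  0.4  0.6 -0.7 -0.9  0.2  0.6  0.2  0.2 -0.2]
shift [0.0011 0.003  0.1592] turn [ 0.   -0.02 -1.99]
```

>>> arm_command([
  [0.001,0.002,0.04,0,0,-1.9,0.3],
  [0,0,0.04,0,0,0,0],
  [0,0,0.04,0,0,0,0],
  [0,0,0.025,0,0,0,0],
  [0,0,0.014,0,0,0,0],
])

```text
t: 3.4
tcp_pos: [0.4502, -0.107, 0.0301]
tcp_rot: [-0.002, 0.188, 0.982, 0.0]
wrist_force: [-0.8, 0.2, 0.5]
width: 0.0426
grip_force: 0.0
```

>>> arm_command([
  [0,0,0,0,0,0,-1],
  [0,0,0,0,0,0,-1],
  [0,0,0,0,0,0,-1],
  [0,0,0,0,0,0,-1],
  [0,0,0,0,0,0,-1],
])

```text
t: 3.9
tcp_pos: [0.452, -0.1077, 0.0329]
tcp_rot: [0.0, 0.186, 0.983, -0.0]
wrist_force: [-0.7, -0.4, -2.9]
width: 0.013
grip_force: 59.3
```

>>> arm_command([
  [0,0,0,0,0,0,-1],
  [0,0,0,0,0,0,-1],
])

```text
t: 4.1
tcp_pos: [0.452, -0.1077, 0.0327]
tcp_rot: [0.0, 0.186, 0.983, -0.0]
wrist_force: [-0.7, -0.1, 3.9]
width: 0.013
grip_force: 60.0
```

>>> arm_command([
  [0,0,-0.02,0,0,0,-1],
  [0,0,-0.035,0,0,0,-1],
  [0,0,-0.04,0,0,0,-1],
  [0,0,-0.04,0,0,0,-1],
  [0,0,-0.035,0,0,0,-1],
])

```text
t: 4.6
tcp_pos: [0.4516, -0.1075, 0.2043]
tcp_rot: [0.0, 0.186, 0.983, -0.0]
wrist_force: [1.7, -0.1, -4.4]
width: 0.0135
grip_force: 59.3
```

Run:
```python
from h import *
p,R,o=cur();print(p,o['wrist_force'],o['width'])
h=Rn.from_euler('z',HEAT[2])
t=h.apply([-.045,0,0])+[HEAT[0],HEAT[1],.205];print(t)
plan(tgt(*t,np.degrees(HEAT[2])))
```

```text
[ 0.45158479 -0.10752826  0.20430769] [ 1.66882111 -0.06817154 -4.41775541] 0.013479362067608849
[0.54381857 0.11192981 0.205     ]
shift [-0.0057  0.238  -0.0007] turn [-1.000e-02  4.000e-02 -1.578e+01]
```

>>> arm_command([
  [-0.0048,0.0408,-0.004,0,0,0,-1],
  [-0.0048,0.0408,-0.004,0,0,0,-1],
  [-0.0048,0.0408,-0.004,0,0,0,-1],
  [-0.0048,0.0408,-0.004,0,0,0,-1],
  [-0.0048,0.0408,-0.004,0,0,0,-1],
])

```text
t: 5.1
tcp_pos: [0.5489, 0.0751, 0.2223]
tcp_rot: [-0.0, 0.186, 0.983, -0.0]
wrist_force: [0.5, -0.3, -2.5]
width: 0.0131
grip_force: 59.7
```

>>> arm_command([
  [-0.0048,0.0408,0,0,0,0,-1],
  [0,0,0,0,0,-8,-1],
  [0,0,0,0,0,-7.8,-1],
  [0,0,0,0,0,0,-1],
  [0,0,0,0,0,0,-1],
])

```text
t: 5.6
tcp_pos: [0.5677, 0.1097, 0.2221]
tcp_rot: [-0.0, 0.051, 0.999, -0.0]
wrist_force: [0.1, -0.4, -2.8]
width: 0.0136
grip_force: 60.2
```

Run:
```python
from h import *
import pickle
p,R,o=cur();print(p,R.apply([-1,0,0]).round(3),o['width'])
c=cam('wrist');pickle.dump(c,open('w2.pkl','wb'));save(c,'w2.png',k=1.25)
c=cam('top');pickle.dump(c,open('t2.pkl','wb'))
```

```text
[0.56771641 0.10967532 0.22209373] [ 0.995 -0.102 -0.   ] 0.013605495752479161
```

View pics/w2.png

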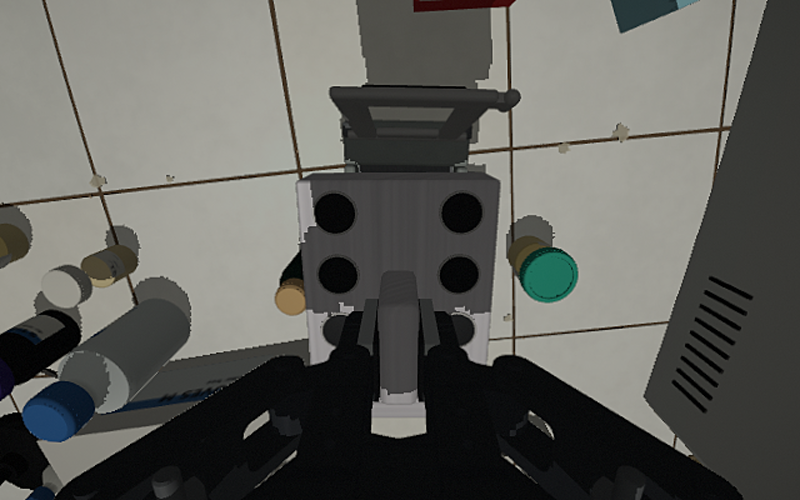

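The wrist view shows the block held square to the tool: rear top edge at row 180, columns about 300–499, rib centred at 398. It hides the heater, so I'll measure the heater in the earlier wrist picture.

Run:
```python
from h import *
import pickle
c=pickle.load(open('w1.pkl','rb'));save(c,'w1c.png',(470,90,640,300),2.85*1.0)
c=pickle.load(open('w2.pkl','rb'))
p,R,o=cur()
for q in [[-56,40,-18],[-56,-40,-18],[-20,-7,18],[-20,7,18]]:
    b=np.array(q)/1000*[-1,1,-1]+[0,0,-.013]
    print(q,(proj(c,p+R.apply(b))*1.25).round(0))
```

```text
[-56, 40, -18] [499. 179.]
[-56, -40, -18] [293. 179.]
[-20, -7, 18] [374. 305.]
[-20, 7, 18] [417. 305.]
```

View pics/w1c.png

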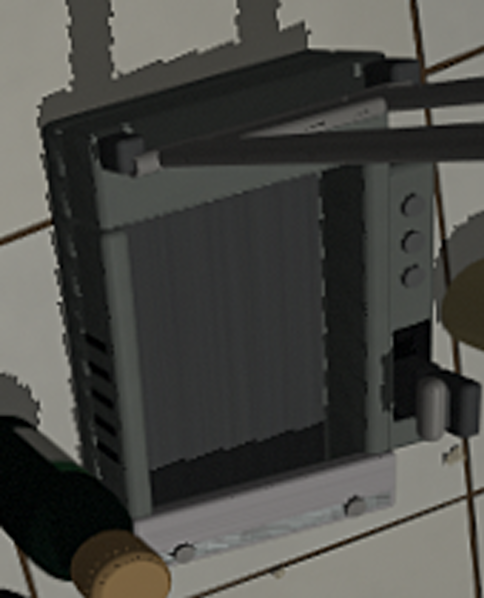

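Run:
```python
from h import *
import pickle
c=pickle.load(open('w1.pkl','rb'))
px=np.array([(133,519),(393,453),(396,505),(128,229),(363,160)])/2.85+[470,90]
fit(c,[[53,-53,38],[53,53,38],[79,53,38],[-67,-43,36],[-67,43,36]],px,HEAT)
p=HEAT; 
fl=np.array([(150,470),(325,423)])/2.85+[470,90]
for q in fl:
    X=atz(c,*q,.014)-[HEAT[0],HEAT[1],0];print('front floor corner in heater',(Rn.from_euler('z',-HEAT[2]).apply(X)*1000).round(1))
```

```text
[ 0.5912  0.1128 -0.1203] -6.89 [-0.2  0.9  1.  -0.9 -0.3  0.5 -0.3 -0.8  0.1  0.3]
front floor corner in heater [ 50.7 -26.1  14. ]
front floor corner in heater [52.5 48.5 14. ]
```

The crop shows the heater well's corners clearly: lip edge (133,519) to (393,453), rear well edge (128,229) to (363,160). The two fits differ by about 5 mm in y, so I'll take one closer look from just beside it.

>>> arm_command([
  [0,-0.03,0,0,0,0,-1],
  [0,-0.04,0,0,0,0,-1],
  [0,-0.04,0,0,0,0,-1],
  [0,-0.02,0,0,0,0,-1],
  [0,0,0,0,0,0,-1],
])

```text
t: 6.2
tcp_pos: [0.5549, -0.0225, 0.2225]
tcp_rot: [0.0, 0.052, 0.999, -0.0]
wrist_force: [-0.7, 0.1, -2.4]
width: 0.0131
grip_force: 60.4
```

Run:
```python
from h import *
import pickle
c=cam('wrist');pickle.dump(c,open('w3.pkl','wb'))
p,R,o=cur();print(p)
u=proj(c,[.59,.11,.036]);print(u)
pickle.dump((p,R.as_matrix()),open('p3.pkl','wb'))
x0=int(np.clip(u[0]-130,0,380));y0=int(np.clip(u[1]-100,0,200));print(x0,y0)
save(c,'w3.png',(x0,y0,x0+260,y0+200),3)
```

```text
[ 0.55503512 -0.0210108   0.22245858]
[437.79788007 191.74151818]
307 91
```

View pics/w3.png

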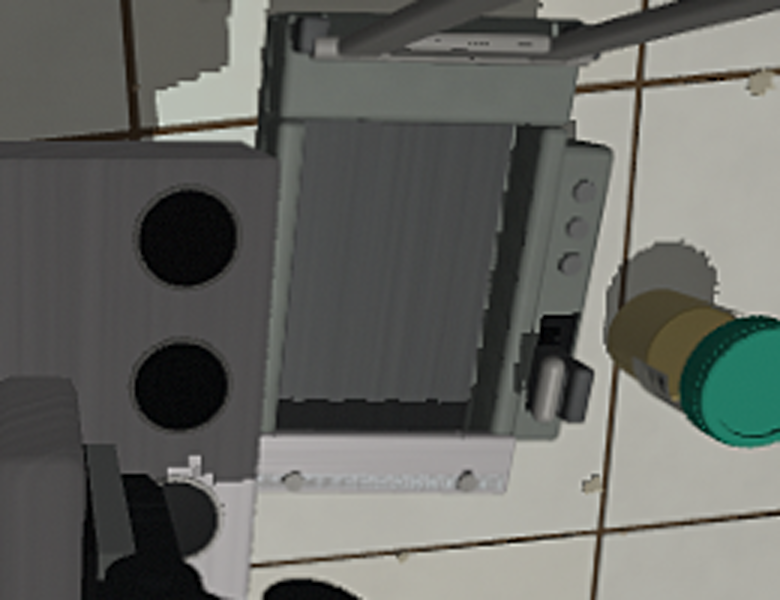

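The close view shows the well corners: rear inner corners at (303,123) and (541,128), front inner ends at (276,434) and (497,437), and the lip's right-hand corners at (517,438) and (505,493). The block's rear corner is at (277,158).

Run:
```python
from h import *
import pickle
c=pickle.load(open('w3.pkl','rb'));p,R=pickle.load(open('p3.pkl','rb'))
px=np.array([(303,123),(541,128),(517,438),(505,493),(276,434),(278,123),(567,129)])/3+[307,91]
obj=[[-67,-43,36],[-67,43,36],[53,53,38],[79,53,38],[53,-43,36],[-67,-53,36],[-67,53,36]]
fit(c,obj,px,HEAT)
for m in (0,): 
  b=np.array([-56,40,-18])/1000*[-1,1,-1]+[0,0,-.013]
  print('block corner pred',((proj(c,p+R@b)-[307,91])*3).round(0))
print(fit(c,obj[:5],px[:5],HEAT))
```

```text
[ 0.5916  0.1129 -0.1151] -6.6 [ 0.3  0.2  0.1 -0.1 -0.1 -0.3  0.3  1.  -0.4 -0.1 -0.7  0.   0.4 -0.3]
block corner pred [287. 155.]
[ 0.5915  0.1129 -0.1137] -6.51 [ 0.2  0.2 -0.1 -0.2 -0.  -0.4  0.4  0.9 -0.4 -0.1]
[ 0.59154689  0.11288547 -0.11367505]
```

```bash
cat >> h.py <<'E'
HEAT=np.array([.5912,.1123,-.1143])
def pose(tx,tz,th,y=0):
    """tip-bottom x,z in heater mm, tilt deg -> tool pose"""
    a=np.radians(th);ex=np.array([np.cos(a),0,-np.sin(a)]);ez=np.array([np.sin(a),0,np.cos(a)])
    q=np.array([tx,y,tz])/1000-.074*ex+.0327*ez
    w=Rn.from_euler('z',HEAT[2]).apply(q)+[HEAT[0],HEAT[1],0]
    return tgt(*w,np.degrees(HEAT[2]),th)
def route(*W):
    s=cur()[:2]
    for w in W:
        T=pose(*w);print(w,end=' ');plan(T,s);s=T
E
python3 - <<'E'
from h import *
route((42,140,0),(42,140,18),(42,60,18),(42,22,18),(64,17,18))
E
```

```text
(42, 140, 0) shift [0.0097 0.1367 0.0498] turn [0.   0.01 0.66]
(42, 140, 18) shift [-0.0137 -0.     -0.0213] turn [-0. 18.  0.]
(42, 60, 18) shift [-0.0247  0.      0.0761] turn [0. 0. 0.]
(42, 22, 18) shift [-0.0117  0.      0.0361] turn [0. 0. 0.]
(64, 17, 18) shift [-0.0225  0.     -0.002 ] turn [0. 0. 0.]
```

>>> arm_command([
  [0.002,0.035,0,0,0,0.66,-1],
  [0.002,0.04,0,0,0,0,-1],
  [0.0027,0.04,0.01,0,0,0,-1],
  [0.003,0.0217,0.02,0,0,0,-1],
  [0,0,0.0198,0,0,0,-1],
])

```text
t: 6.75
tcp_pos: [0.5599, 0.1214, 0.1722]
tcp_rot: [0.0, 0.053, 0.999, 0.001]
wrist_force: [0.4, -1.1, -2.5]
width: 0.0131
grip_force: 60.6
```

>>> arm_command([
  [-0.0046,0,-0.0071,0,6,0,-1],
  [-0.0046,0,-0.0071,0,6,0,-1],
  [-0.0045,0,-0.0071,0,6,0,-1],
  [0,0,0,0,0,0,-1],
  [0,0,0,0,0,0,-1],
])

```text
t: 7.25
tcp_pos: [0.5763, 0.1162, 0.1905]
tcp_rot: [-0.156, 0.054, 0.986, 0.008]
wrist_force: [-0.2, -0.0, -3.4]
width: 0.0135
grip_force: 60.6
```

Run:
```python
from h import *
print(cur()[2]['wrist_force'],cur()[2]['wrist_torque'])
route((42,60,18),(42,22,18),(64,17,18))
```

```text
[-0.21898992 -0.03682038 -3.36762457] [-0.08102639 -0.49872813 -0.04903706]
(42, 60, 18) shift [-0.0208 -0.0022  0.0737] turn [-0.1  -0.01  0.22]
(42, 22, 18) shift [-0.0117  0.      0.0361] turn [0. 0. 0.]
(64, 17, 18) shift [-0.0225  0.     -0.002 ] turn [0. 0. 0.]
```

>>> arm_command([
  [-0.007,-0.001,0.0245,0,0,0.2,-1],
  [-0.007,-0.001,0.0245,0,0,0,-1],
  [-0.0068,0,0.0245,0,0,0,-1],
  [0,0,0,0,0,0,-1],
  [0,0,0,0,0,0,-1],
])

```text
t: 7.75
tcp_pos: [0.5721, 0.1144, 0.1175]
tcp_rot: [-0.155, 0.056, 0.986, 0.008]
wrist_force: [-0.2, -0.3, -3.3]
width: 0.013
grip_force: 60.4
```

Run:
```python
from h import *
import pickle
route((42,22,18),(64,17,18))
c=cam('scene');u=proj(c,[.59,.11,.06]).astype(int);print(u)
c2=cam('wrist')
a=cv2.resize(c['color'][u[1]-50:u[1]+50,u[0]-60:u[0]+60],(720,600),interpolation=cv2.INTER_CUBIC)
cv2.imwrite('pics/s4.png',a[:,:,::-1])
```

```text
(42, 22, 18) shift [-0.0137  0.0001  0.0392] turn [-0.08  0.09  0.07]
(64, 17, 18) shift [-0.0225  0.     -0.002 ] turn [0. 0. 0.]
[291 203]
```

View pics/s4.png

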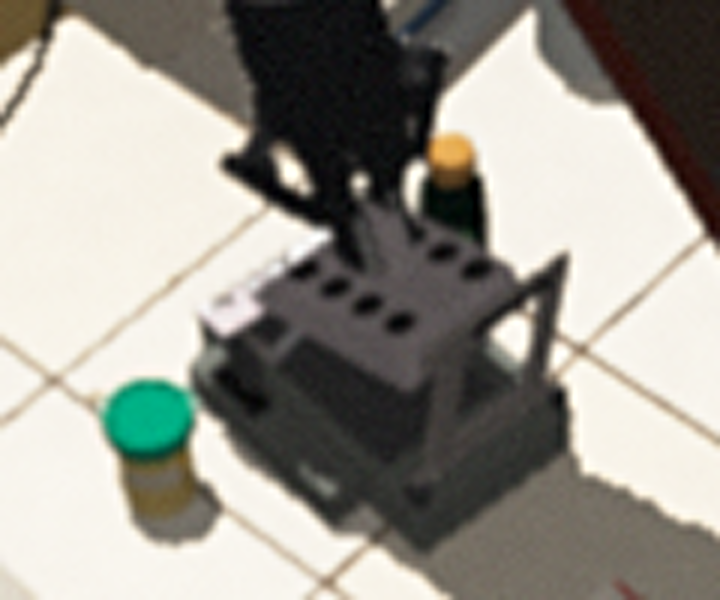

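The scene view shows the tilted block over the well, with its tongue (about (270,330)) just short of the lip at (230,310) and its rear inside the open frame. I'll go down next.

>>> arm_command([
  [-0.0045,0,0.013,0,0,0,-1],
  [-0.0045,0,0.013,0,0,0,-1],
  [-0.0037,0,0.01,0,0,0,-1],
  [0,0,0,0,0,0,-1],
  [0,0,0,0,0,0,-1],
])

```text
t: 8.35
tcp_pos: [0.5733, 0.1137, 0.0772]
tcp_rot: [-0.157, 0.056, 0.986, 0.008]
wrist_force: [0.4, 0.5, -2.3]
width: 0.0131
grip_force: 60.6
```

Run:
```python
from h import *
print(cur()[2]['wrist_force'],cur()[2]['wrist_torque'])
route((42,20,18),(53,18,18),(64,17,18))
```

```text
[ 0.43071893  0.51648155 -2.25616847] [-0.05630672 -0.45833916 -0.02315665]
(42, 20, 18) shift [-0.0007  0.0006  0.0031] turn [-0.09 -0.07  0.04]
(53, 18, 18) shift [-0.0111 -0.     -0.0015] turn [0. 0. 0.]
(64, 17, 18) shift [-0.0108  0.     -0.0024] turn [0. 0. 0.]
```

No contact yet. I'll slip the tongue forward under the lip.

>>> arm_command([
  [-0.0037,0.0003,0.0015,0,0,0,-1],
  [-0.004,0.0003,0,0,0,0,-1],
  [-0.004,0,0,0,0,0,-1],
  [0,0,0,0,0,0,-1],
  [0,0,0,0,0,0,-1],
])

```text
t: 8.85
tcp_pos: [0.5844, 0.1131, 0.0726]
tcp_rot: [-0.156, 0.056, 0.986, 0.008]
wrist_force: [0.6, -0.1, -3.8]
width: 0.0133
grip_force: 60.6
```

>>> arm_command([
  [-0.003,0,-0.001,0,0,0,-1],
  [-0.004,0,-0.001,0,0,0,-1],
  [-0.003,0,-0.0005,0,0,0,-1],
  [0,0,0,0,0,0,-1],
  [0,0,0,0,0,0,-1],
])

```text
t: 9.35
tcp_pos: [0.5943, 0.112, 0.0718]
tcp_rot: [-0.156, 0.056, 0.986, 0.008]
wrist_force: [-1.7, 0.8, -1.8]
width: 0.0134
grip_force: 60.6
```

Run:
```python
from h import *
print(cur()[2]['wrist_force'],cur()[2]['wrist_torque'])
route((64,17,18),(64.5,16,12),(65,15,6),(65,14,0))
```

```text
[-1.67057168  0.80645726 -1.8233623 ] [-0.04547514 -0.13128321 -0.04557581]
(64, 17, 18) shift [-0.0008 -0.      0.0006] turn [-0.09 -0.03  0.05]
(64.5, 16, 12) shift [ 0.0022 -0.      0.0087] turn [ 0. -6. -0.]
(65, 15, 6) shift [0.0023 0.     0.0088] turn [ 0. -6.  0.]
(65, 14, 0) shift [ 0.0029 -0.      0.0089] turn [ 0. -6.  0.]
```

>>> arm_command([
  [0.0008,0,0.0044,0,-3,0,-1],
  [0.0009,0,0.0043,0,-3,0,-1],
  [0,0,0,0,0,0,-1],
  [0,0,0,0,0,0,-1],
])

```text
t: 9.75
tcp_pos: [0.5901, 0.1126, 0.0647]
tcp_rot: [-0.105, 0.056, 0.993, 0.006]
wrist_force: [-3.9, 1.4, -0.2]
width: 0.0131
grip_force: 60.7
```

>>> arm_command([
  [0.0011,0,0.0044,0,-3,0,-1],
  [0.0011,0,0.0044,0,-3,0,-1],
  [0,0,0,0,0,0,-1],
  [0,0,0,0,0,0,-1],
])

```text
t: 10.15
tcp_pos: [0.5864, 0.113, 0.0561]
tcp_rot: [-0.054, 0.056, 0.997, 0.003]
wrist_force: [-4.8, 1.4, -1.1]
width: 0.0132
grip_force: 60.7
```

Run:
```python
from h import *
print(cur()[2]['wrist_force'],cur()[2]['wrist_torque'])
route((64.5,15,6),(65,14.5,3),(65,14,0))
```

```text
[-4.8207126   1.37031569 -1.07083767] [ 0.40046867  1.14544527 -0.09358414]
(64.5, 15, 6) shift [ 0.0007 -0.0001  0.0009] turn [-0.05 -0.14  0.06]
(65, 14.5, 3) shift [ 0.0011 -0.      0.0044] turn [ 0. -3.  0.]
(65, 14, 0) shift [0.0016 0.     0.0044] turn [ 0. -3. -0.]
```

>>> arm_command([
  [0.0022,0,0.0022,0,-1.5,0,-1],
  [0.001,0,0.0024,0,-1.6,0,-1],
  [0.0008,0,0.0022,0,-1.5,0,-1],
  [0,0,0,0,0,0,-1],
  [0,0,0,0,0,0,-1],
])

```text
t: 10.65
tcp_pos: [0.5834, 0.1132, 0.0497]
tcp_rot: [-0.012, 0.057, 0.998, 0.0]
wrist_force: [0.9, -0.0, -3.6]
width: 0.0131
grip_force: 60.5
```

Run:
```python
from h import *
print(cur()[2]['wrist_force'],cur()[2]['wrist_torque'])
route((64,14.5,1.5),(64,14,0))
```

```text
[ 0.87984809 -0.01535074 -3.5544092 ] [-0.01216994 -0.05862793 -0.00483785]
(64, 14.5, 1.5) shift [ 0.0012 -0.      0.0006] turn [-0.06  0.1   0.06]
(64, 14, 0) shift [ 0.0008 -0.      0.0024] turn [ 0.  -1.5  0. ]
```

Free again, at about 1.4° with the full weight carried. I'll finish levelling and press lightly down.

>>> arm_command([
  [0.001,0,0.0015,0,-0.8,0,-1],
  [0.0004,0,0.0015,0,-0.6,0,-1],
  [0,0,0,0,0,0,-1],
  [0,0,0,0,0,0,-1],
])

```text
t: 11.05
tcp_pos: [0.5815, 0.1134, 0.0468]
tcp_rot: [0.001, 0.057, 0.998, -0.001]
wrist_force: [1.4, -0.9, 0.9]
width: 0.0132
grip_force: 60.9
```

>>> arm_command([
  [0,0,0.001,0,0,0,-1],
  [0,0,0,0,0,0,-1],
  [0,0,0,0,0,0,-1],
])

```text
t: 11.35
tcp_pos: [0.5815, 0.1134, 0.0468]
tcp_rot: [0.001, 0.057, 0.998, -0.001]
wrist_force: [-2.6, -1.1, 13.7]
width: 0.0131
grip_force: 62.9
```

Run:
```python
from h import *
print(cur()[2]['wrist_force'],cur()[2]['wrist_torque'])
route((64,14,0))
```

```text
[-2.61728663 -1.14648539 13.72347106] [-0.17051811  0.5743616   0.0364106 ]
(64, 14, 0) shift [0.0002 0.     0.0001] turn [-0.06  0.09  0.07]
```

>>> arm_command([
  [0,0,-0.001,0,0,0,-1],
  [0,0,0,0,0,0,-0.1],
  [0,0,0,0,0,0,-0.1],
  [0,0,0,0,0,0,-0.1],
  [0,0,0,0,0,0,-0.1],
])

```text
t: 11.85
tcp_pos: [0.5807, 0.1135, 0.0463]
tcp_rot: [-0.0, 0.056, 0.998, -0.001]
wrist_force: [0.9, -0.6, -0.0]
width: 0.0384
grip_force: 0.0
```

>>> arm_command([
  [0,0,-0.02,0,0,0,-0.1],
  [0,0,-0.04,0,0,0,-0.1],
  [0,0,-0.045,0,0,0,-0.5],
  [0,0,-0.045,0,0,0,-1],
  [0,0,-0.045,0,0,0,-1],
])

```text
t: 12.35
tcp_pos: [0.5804, 0.1137, 0.2433]
tcp_rot: [-0.0, 0.056, 0.998, -0.001]
wrist_force: [0.6, 0.4, -0.7]
width: -0.0002
grip_force: 0.0
```

Run:
```python
from h import *
import pickle
p,R,o=cur();print(p,o['width'],o['qpos'])
c=cam('wrist');pickle.dump(c,open('w5.pkl','wb'));save(c,'w5.png',k=1.25)
h=Rn.from_euler('z',HEAT[2])
W=lambda q:h.apply(np.array(q)/1000)+[HEAT[0],HEAT[1],0]
for q in [[11,0,78],[-29,0,78],[-65,40,42],[-65,-40,42],[39,40,42],[39,-40,42],[-67,43,36],[-67,-43,36],[53,53,38]]: print(q,(proj(c,W(q))*1.25).round(0))
for f in (1.7,1.8,1.9):
  for r in (130,):
    for y in (40,-40): print(f,y,(proj(c,W([-92+r*np.cos(f),y,47+r*np.sin(f)]))*1.25).round(0))
```

```text
[0.58039295 0.11372808 0.2432683 ] -0.0001710707480756535 [ 7.04866046e-02  4.13577948e-01  5.81921152e-02  1.21567097e+00
 -1.01972136e-03  1.83531347e-01]
[11, 0, 78] [397. 248.]
[-29, 0, 78] [397. 201.]
[-65, 40, 42] [443. 153.]
[-65, -40, 42] [352. 153.]
[39, 40, 42] [439. 264.]
[39, -40, 42] [356. 264.]
[-67, 43, 36] [446. 151.]
[-67, -43, 36] [350. 150.]
[53, 53, 38] [452. 276.]
1.7 40 [474.  82.]
1.7 -40 [319.  82.]
1.8 40 [475.  56.]
1.8 -40 [319.  56.]
1.9 40 [475.  31.]
1.9 -40 [319.  31.]
```

View pics/w5.png

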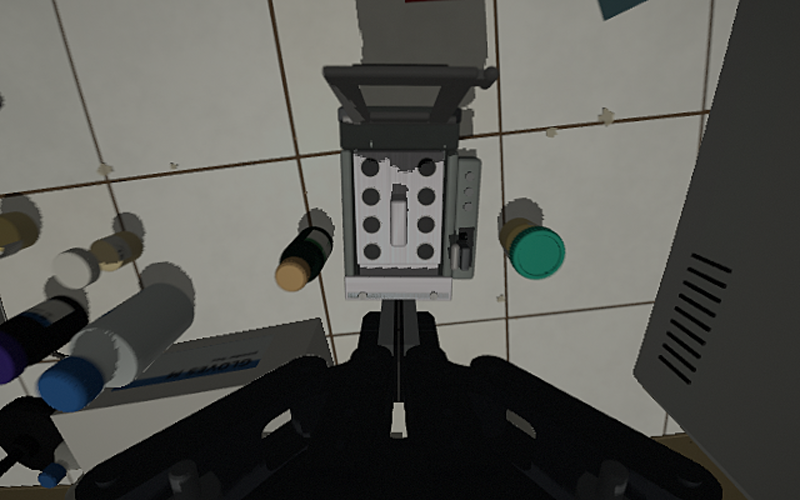

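The wrist view shows the block seated level in the well: rib (399,202)–(399,248) as predicted, tongue under the lip at row 270. The frame is open at about 1.75 rad with its bar at rows 66–80. Next I'll plan the push arc.

```bash
cat >> h.py <<'E'
def hp(x,z,y=0):
    w=Rn.from_euler('z',HEAT[2]).apply([x/1000,y/1000,z/1000])+[HEAT[0],HEAT[1],0]
    return tgt(*w,np.degrees(HEAT[2]))
def corner(f,r): return -92+r*np.cos(f)-3*np.sin(f)-11, 47+r*np.sin(f)+3*np.cos(f)
E
python3 - <<'E'
from h import *
s=cur()[:2]
for q in [(-150,243),(-150,160),(-133,160)]: T=hp(*q);print(q,end=' ');plan(T,s);s=T
for f in [1.6,1.45,1.3,1.15,1.,.85,.7,.55,.4,.25,.15]:
    r=np.interp(f,[.15,.7,1.6],[129,122,116]);T=hp(*corner(f,r));print(f,np.round(corner(f,r)),end=' ');plan(T,s);s=T
E
```

```text
(-150, 243) shift [ 0.1421 -0.0006  0.0066] turn [0.04 0.56 0.08]
(-150, 160) shift [0.    0.    0.083] turn [0. 0. 0.]
(-133, 160) shift [-0.017 -0.     0.   ] turn [0. 0. 0.]
1.6 [-109.  163.] shift [-0.0236 -0.     -0.0029] turn [0. 0. 0.]
1.45 [-92. 164.] shift [-0.0175  0.     -0.0006] turn [0. 0. 0.]
1.3 [-74. 162.] shift [-0.0176 -0.      0.002 ] turn [0. 0. 0.]
1.15 [-57. 157.] shift [-0.0172 -0.      0.0047] turn [0. 0. 0.]
1.0 [-41. 150.] shift [-0.0164  0.      0.0072] turn [0. 0. 0.]
0.85 [-25. 140.] shift [-0.0153 -0.      0.0097] turn [0. 0. 0.]
0.7 [-12. 128.] shift [-0.0138  0.      0.012 ] turn [0. 0. 0.]
0.55 [  1. 114.] shift [-0.0127 -0.      0.0136] turn [0. 0. 0.]
0.4 [12. 99.] shift [-0.0107  0.      0.0156] turn [0. 0. 0.]
0.25 [20. 82.] shift [-0.0083  0.      0.0173] turn [0. 0. 0.]
0.15 [24. 69.] shift [-0.0041  0.      0.0123] turn [0. 0. 0.]
```

>>> arm_command([
  [0.035,0,0,0,0,0,-1],
  [0.04,0,0,0,0,0,-1],
  [0.04,0,0,0,0,0,-1],
  [0.027,0,0,0,0,0,-1],
  [0,0,0,0,0,0,-1],
])

```text
t: 12.9
tcp_pos: [0.4365, 0.1301, 0.2417]
tcp_rot: [-0.001, 0.056, 0.998, -0.001]
wrist_force: [0.1, -0.5, 0.4]
width: 0.0001
grip_force: 0.0
```

>>> arm_command([
  [0,0,0.04,0,0,0,-1],
  [0,0,0.042,0,0,0,-1],
  [0,0,0,0,0,0,-1],
  [0,0,0,0,0,0,-1],
])

```text
t: 13.3
tcp_pos: [0.44, 0.1296, 0.1599]
tcp_rot: [-0.001, 0.057, 0.998, -0.001]
wrist_force: [0.3, -0.3, 0.1]
width: -0.0002
grip_force: 0.0
```

Run:
```python
from h import *
p,R,o=cur();print(p,o['wrist_force']);plan(hp(-150,160));plan(hp(*corner(1.6,116)))
```

```text
[0.43996035 0.12955183 0.1598986 ] [ 0.34097168 -0.33478968  0.1397432 ]
shift [-0.0022  0.0001 -0.0001] turn [-0.08 -0.06  0.06]
shift [-0.0428  0.0001 -0.003 ] turn [-0.08 -0.06  0.06]
```

>>> arm_command([
  [-0.015,0,-0.001,0,0,0,-1],
  [-0.015,0,-0.001,0,0,0,-1],
  [-0.013,0,-0.001,0,0,0,-1],
  [-0.0175,0,-0.0006,0,0,0,-1],
  [-0.0176,0,0.002,0,0,0,-1],
])

```text
t: 13.8
tcp_pos: [0.5187, 0.1209, 0.1634]
tcp_rot: [0.001, 0.056, 0.998, -0.0]
wrist_force: [-2.8, 0.0, -1.9]
width: -0.0002
grip_force: 1.3
```

>>> arm_command([
  [-0.0172,0,0.0047,0,0,0,-1],
  [-0.0164,0,0.0072,0,0,0,-1],
  [-0.0153,0,0.0097,0,0,0,-1],
  [-0.0138,0,0.012,0,0,0,-1],
  [0,0,0,0,0,0,-1],
])

```text
t: 14.3
tcp_pos: [0.5816, 0.1135, 0.1282]
tcp_rot: [0.001, 0.057, 0.998, -0.0]
wrist_force: [-0.1, 0.5, -0.5]
width: -0.0001
grip_force: 0.0
```

Run:
```python
from h import *
p,R,o=cur();print(p,o['wrist_force'])
s=None
for f in [.7,.55,.4,.25,.15]:
    r=np.interp(f,[.15,.7,1.6],[129,122,116]);T=hp(*corner(f,r));print(f,end=' ');plan(T,s);s=T
c=cam('scene');u=proj(c,[.59,.11,.06]).astype(int)
a=cv2.resize(c['color'][u[1]-60:u[1]+40,u[0]-60:u[0]+60],(720,600),interpolation=cv2.INTER_CUBIC)
cv2.imwrite('pics/s6.png',a[:,:,::-1])
```

```text
[0.5815902  0.11347693 0.12823402] [-0.13023694  0.48746322 -0.52714219]
0.7 shift [ 0.0019 -0.0001  0.0003] turn [-0.05  0.09  0.04]
0.55 shift [-0.0127 -0.      0.0136] turn [0. 0. 0.]
0.4 shift [-0.0107  0.      0.0156] turn [0. 0. 0.]
0.25 shift [-0.0083  0.      0.0173] turn [0. 0. 0.]
0.15 shift [-0.0041  0.      0.0123] turn [0. 0. 0.]
```

View pics/s6.png

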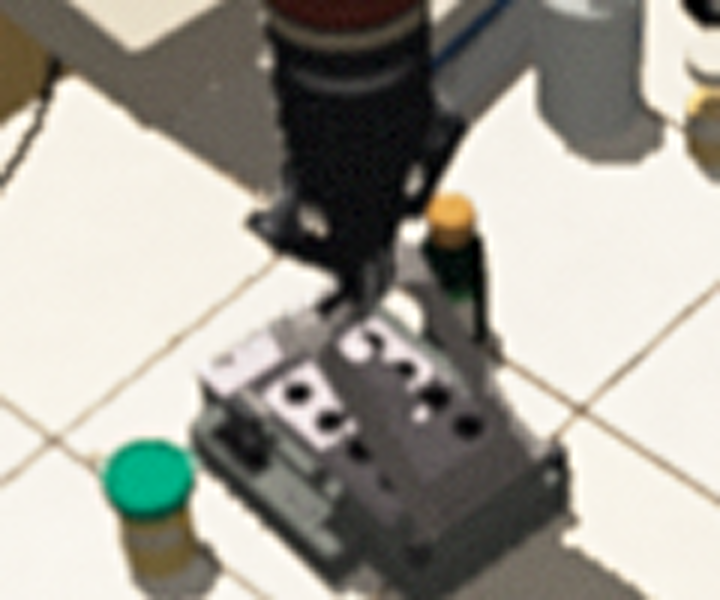

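The blurred scene view shows the fingertips above the block at about (365,300), with the frame's dark bars apparently swung forward under them. I'll keep following the arc and watch the force.

>>> arm_command([
  [-0.0117,0,0.0136,0,0,0,-1],
  [-0.0107,0,0.0156,0,0,0,-1],
  [-0.0083,0,0.0173,0,0,0,-1],
])

```text
t: 14.65
tcp_pos: [0.6109, 0.1104, 0.0829]
tcp_rot: [0.001, 0.056, 0.998, -0.0]
wrist_force: [-1.4, 1.2, 1.4]
width: 0.0001
grip_force: 1.1
```

>>> arm_command([
  [-0.004,0,0.012,0,0,0,-1],
])

```text
t: 14.75
tcp_pos: [0.6145, 0.11, 0.0698]
tcp_rot: [0.0, 0.056, 0.998, -0.0]
wrist_force: [-2.0, 0.1, 1.2]
width: 0.0001
grip_force: 1.0
```

Run:
```python
from h import *
p,R,o=cur();print(p,o['wrist_force']);plan(hp(26,55));plan(hp(26,50))
```

```text
[0.61453341 0.1099571  0.06977972] [-2.0255071   0.09445299  1.19364788]
shift [-0.0025 -0.0003  0.0148] turn [-0.04  0.05  0.08]
shift [-0.0025 -0.0003  0.0198] turn [-0.04  0.05  0.08]
```

>>> arm_command([
  [-0.002,0,0.008,0,0,0,-1],
  [0,0,0.006,0,0,0,-1],
])

```text
t: 14.95
tcp_pos: [0.6165, 0.1096, 0.0556]
tcp_rot: [0.001, 0.056, 0.998, -0.001]
wrist_force: [-0.5, 0.1, 4.1]
width: -0.0001
grip_force: 2.0
```

>>> arm_command([
  [0,0,0.004,0,0,0,-1],
  [0,0,0.002,0,0,0,-1],
])

```text
t: 15.15
tcp_pos: [0.6166, 0.1096, 0.0496]
tcp_rot: [0.001, 0.056, 0.998, -0.0]
wrist_force: [-3.3, 0.8, 15.3]
width: 0.0
grip_force: 8.3
```

>>> arm_command([
  [0,0,0.001,0,0,0,-1],
  [0,0,0,0,0,0,-1],
])

```text
t: 15.35
tcp_pos: [0.6166, 0.1097, 0.0496]
tcp_rot: [0.001, 0.056, 0.998, -0.0]
wrist_force: [-3.4, -0.2, 12.3]
width: 0.0001
grip_force: 5.9
```

>>> arm_command([
  [0,0,-0.02,0,0,0,-1],
  [0,0,-0.04,0,0,0,-1],
  [0,0,-0.045,0,0,0,-1],
  [0,0,-0.045,0,0,0,-1],
  [0,0,-0.04,0,0,0,-1],
])

```text
t: 15.85
tcp_pos: [0.616, 0.1098, 0.2407]
tcp_rot: [0.001, 0.056, 0.998, -0.0]
wrist_force: [1.1, -1.0, 0.1]
width: 0.0
grip_force: 0.0
```

>>> arm_command([
  [0,0,0,0,0,0,-1],
  [0,0,0,0,0,0,-1],
  [0,0,0,0,0,0,-1],
])

```text
t: 16.15
tcp_pos: [0.6153, 0.1097, 0.2367]
tcp_rot: [-0.001, 0.056, 0.998, -0.001]
wrist_force: [-0.7, -0.0, 0.1]
width: 0.0
grip_force: 0.0
```

Run:
```python
from h import *
print(cur()[0]);c=cam('wrist');u=proj(c,[.59,.11,.05]).astype(int);print(u)
x0=u[0]-100;y0=max(0,u[1]-75);save(c,'w7.png',(x0,y0,x0+200,y0+150),4)
```

```text
[0.6153088  0.10968047 0.23674273]
[315 151]
```

View pics/w7.png

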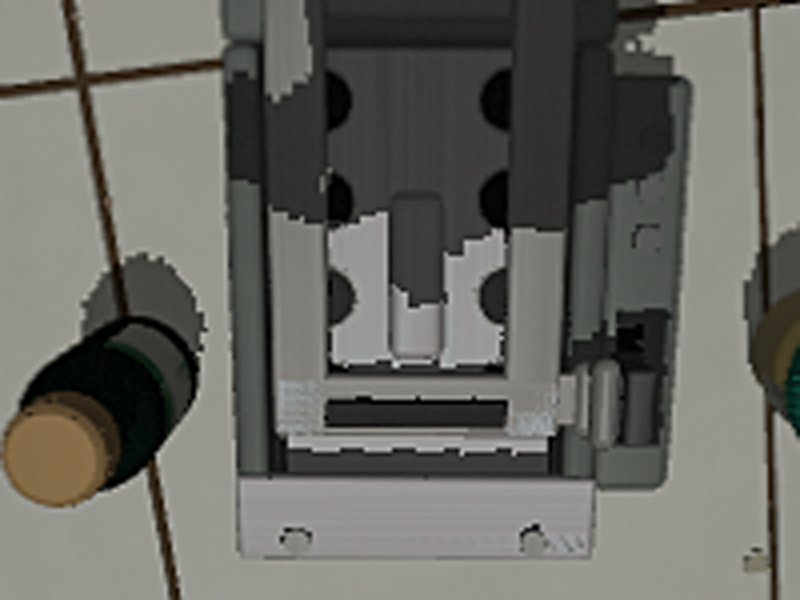

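The frame lies flat over the block with the rib in its window at (415,280). Its bar is at about (415,405), and the latch knob is engaged at (600,400). The arm is clear, so I'll hand in the job.

```bash
python3 -c "
from station import manip
print(manip.sign_off())"
```

```text
the job is handed in; nothing more can be done
None
```

The tongued block is seated level under the lip and released, the frame is shut over it with its catch apparently engaged, nothing else was moved that I could see, and I handed the job in at about 16 s.

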